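Unfasten the low tool case on the model-making bench

ROBOT

A 7-joint arm with a two-finger parallel gripper is mounted at the origin on the work surface. World frame = base frame: x ahead of the robot, y to its left, z up, the work surface at z = 0. Lengths are in m, angles in rad, forces in N, time in s.
With the tool pointing down it reaches from about 0.4 to 0.85 m from the base axis. Payload 4.4 kg.
Tool frame: the origin (TCP) lies at the centre of the arm's flange, where the gripper is bolted on; the fingertips stand 199 mm ahead of it and the grasp point (between the pads) lies 180 mm ahead of it (ctrl.grip_depth is the distance from the TCP to the grasp point, in m); x points along the fingers, z is the direction in which the jaws open and shut, and the axes are right-handed (so a half turn about x gives the same grasp; the last joint's range is limited). The gripper opens to 94 mm and grips with 3 to 60 N. Pads are 16 mm wide; open, the fingers measure 119 mm over their backs; the gripper's body (75 mm by 177 mm) begins 78 mm behind the grasp point.
Start: joints at [1.063, 0.628, 0.038, 1.517, -0.027, 0.996, -0.02], TCP at [0.278, -0.588, 0.405] pointing down, gripper open.
Joint ranges: [-3.06, 3.06], [-0.37, 2.12], [-1.25, 1.32], [0.18, 2.47], [-1.1, 4.24], [0.23, 1.98], [-2.94, 2.94]. Speed limits (rad/s): [2.57, 2.57, 3.14, 3.14, 3.14, 3.14, 3.14].

INTERFACE

Orientations are given as a unit quaternion [w, x, y, z].
In Python, from station import ctrl gives the robot as it stands.
- The arm moves only by the shell command python3 -m creep 'ROWS'. ROWS is JSON, a list of rows, each an object of numbers: "grip": the closure, from -1 (fully open) to 1 (shut), so that 0 is half open; "dx", "dy", "dz": the shift along the tool's x, y, z normalised to -1 to 1, where 1 is 3 cm; "yaw": the turn about the tool's x normalised to -1 to 1, where 1 is 5 degrees. A call has 1 to 5 rows; each row shifts and turns the pose as measured when the row begins, along the tool's axes as they then stand; what a row does not reach is not made up. A row lasts 1/8 s, in which the tool goes at most 62.5 mm and 10.7 degrees, less where a joint would pass 70% of its speed; a pose out of reach is approached as far as the arm can. A call with a number of a shift or a turn outside -1 to 1 is refused whole. A call with a gripper value outside its range is refused whole. The fingers move at their own pace and stop on an object; the grip force is fixed at half the most. Time passes only in rows, so rows that do not move let the fingers close. It gives the time, the measured TCP pose, the force and the opening at its end, in the units of the state.
- ctrl.get_obs(): the state, without advancing time (a new reading comes with each control period).
- ctrl.snapshot(name): name is "side" or "top" or "wrist"; returns the picture (480x640x3 uint8, red, green, blue); there is no depth.
- ctrl.get_calibration(name): a dict with "intrinsics" (3x3 intrinsics, pixels), "pose" (4x4, takes a point from camera to world coordinates). Camera axes: x right, y down, z forward; pixel columns grow to the right and rows downward; lengths in m; the calibration is good to about 2 mm. A picture is of the moment at which its call begins: read the wrist's pose just before it. get_calibration takes no time and is no camera call; for the wrist camera it gives the pose at the moment of the call.
- ctrl.sign_off(): hands the job in, once; it reports no verdict.
Trained networks look in the newest picture that a camera, given by its name, has taken for a name from the list of things; names that differ only in an ending like _2 or _b are one class to them, and where a whole thing is asked for, a point or a joint stands for the part that bears it (a point fixed in the world has none). Each returns a list of dicts, best first, with "conf" (0 to 1); they miss things now and then, are a little off and sometimes report something else, mostly with a low value. They report only what shows in the picture. A call takes as long as a camera call.
- ctrl.find_in(camera, thing): "xyz" ([x, y, z] in m, in the coordinates of the camera as it stood for that picture, good to about 4 mm: the middle of the surface that is visible of it).
- ctrl.outline_of(camera, thing): "mask" (480x640 bool, what is visible of it).
The state is a dict: "clock": time; "joints": joint angles; "qvel": joint speeds; "joint_efforts": joint torques, N m; "eef_pos": TCP position; "tcp_rot": TCP orientation; "force": force on the tool from outside, world axes, zero at the start; "wrist_torque": the same for the moment, N m; "width": finger opening in m.
Only numpy, scipy, OpenCV 4.12 (cv2) and the standard library are available. Lean on these libraries where they do the work, as an engineer would, in place of code of your own. Each camera call takes 0.05 s, during which the arm holds its last target.

TASK

Unfasten the low, wide tool case: lift the lever of its draw latch up and over past centre, so that it stays open by itself and its hook drops clear of the catch. Leave the tall, narrow box beside it fastened.

Things in the scene. Friction and masses are not known exactly. Their poses are not given: they have to be found in the camera images.
- case_lever (a joint): Latch lever of the low, wide grey case. 0 = shut: lever level just above the lid, pointing from the front edge back over the lid; grows as its end is lifted up and over, out beyond the front edge; pi/2 upright; 2.4 = stop, open. Over-centre spring: let go below about 0.75 rad it snaps shut, beyond that it swings on by itself to the stop. Lifting takes about 2 N at the grip.
- case_hinge (a point): Lever's hinge axis, fixed to the case, at the middle of its front edge, 22 mm out from the front face, 18 mm above the lid (108 above the bench). x level, square to the front, pointing into the case (as the shut lever points); y along the hinge; z up. At lever value q the grip centre is at x = 85 cos q - 10 sin q, z = 85 sin q + 10 cos q mm in this frame.
- case_grip (a point): Centre of the grip block on the lever's end: dark steel, 22 mm long along the lever, 24 wide along the hinge axis (pinch across this width from above), 16 thick; turns with the lever. Shut, it is 28 mm above the lid, nothing within 40 mm beside it. The lever's arm is 20 mm wide.
- case_hookbar (a point): Middle of the cross bar (6 mm thick, 34 mm wide) at the foot of the hook, a steel bail that hangs freely from the lever over the front of the case. With the latch shut the bar lies just under the catch; with it open the bar hangs about 24 mm lower and 28 mm farther out.
- case_catch (a point): Middle of the underside of the catch, a 20 x 20 mm steel tab on the case's front face, 44 mm below the lid's top; same axes as case_hinge. The case: grey sheet metal, 300 mm wide, 200 deep, 90 high, does not shift, black carry handle on its lid; its front and latch face the far side of the bench, away from the robot.
- box_lever (a joint): Lever of the same kind of latch on the other container, the tall, narrow grey box (150 mm wide, 150 mm deep, 160 mm high, no carry handle). 0 = shut, 2.4 = open. To be left shut.
- box_grip (a point): Centre of the grip block on the tall box's lever (same latch, same sizes).

How it is judged:
At the end, for the whole second after the job is handed in: The low case's lever stays open by itself beyond 1.9 rad, with its hook bar hanging at least 12 mm below and at least 12 mm out from the middle of the catch's underside; the tall box's lever is still shut (below 0.3 rad) (value of joint case_lever above 1.9 rad and z of case_hookbar in the frame of case_catch below -0.012 m and x of case_hookbar in the frame of case_catch below -0.012 m and value of joint box_lever below 0.3 rad); the robot touches nothing.
It fails at once if the tall box's latch is opened (value of joint box_lever above 0.6 rad).
It also fails if it takes over 40 s, if anything falls off the work surface, if the arm or the gripper's body presses on something with over 40 N, if the wrist force passes 120 N, or if a joint passes its speed limit or range.

## Working session

There is one attempt and no reset: what is moved stays moved. The work goes in short steps, Python scripts to look and compute and a shell command to move; the robot and the scene stay as the last step left them, time stands still between calls to the robot, and variables do not carry over. Pictures are saved under pics/ and viewed, and the job is handed in when it is done.

```bash
ls; mkdir -p pics
cat > h.py <<'E'
from station import ctrl
import numpy as np, cv2
def snap(n,f):
    c=ctrl.get_calibration(n); im=ctrl.snapshot(n); cv2.imwrite('pics/'+f,im[:,:,::-1]); return c,im
def w(c,p): return (np.array(c['pose'])@np.r_[p,1])[:3]
def look(n,f,things):
    c,im=snap(n,f)
    for t in things:
        for d in ctrl.find_in(n,t)[:3]: print(n,t,round(d['conf'],2),w(c,d['xyz']).round(4))
    return c,im
E
python3 - <<'E'
from h import *
o=ctrl.get_obs(); print({k:np.round(v,3) for k,v in o.items()}); print(ctrl.grip_depth)
look('top','top0.png',['case_grip','box_grip','case_hookbar'])
look('side','side0.png',['case_grip','box_grip','case_hookbar'])
E
```

```text
pics
{'clock': np.float64(0.0), 'joints': array([ 1.063,  0.629,  0.038,  1.518, -0.027,  0.996, -0.02 ]), 'qvel': array([ 0.   , -0.001,  0.001,  0.001,  0.003,  0.001,  0.002]), 'joint_efforts': array([ 1.0000e-03, -5.4973e+01,  1.1440e+00, -1.8663e+01, -5.2000e-02,
        2.4000e-02,  0.0000e+00]), 'eef_pos': array([ 0.278, -0.587,  0.404]), 'tcp_rot': array([ 0.597,  0.379,  0.598, -0.378]), 'force': array([-0.932, -0.318, -0.052]), 'wrist_torque': array([-0.013,  0.022,  0.006]), 'width': np.float64(0.094)}
0.1804
top case_grip 0.77 [ 0.5626 -0.2118  0.12  ]
top box_grip 0.67 [0.5896 0.224  0.1869]
top case_hookbar 0.43 [ 0.5874 -0.1989  0.0947]
side case_grip 0.82 [ 0.5657 -0.2032  0.1159]
side box_grip 0.94 [0.5922 0.2321 0.1878]
```

View pics/top0.png

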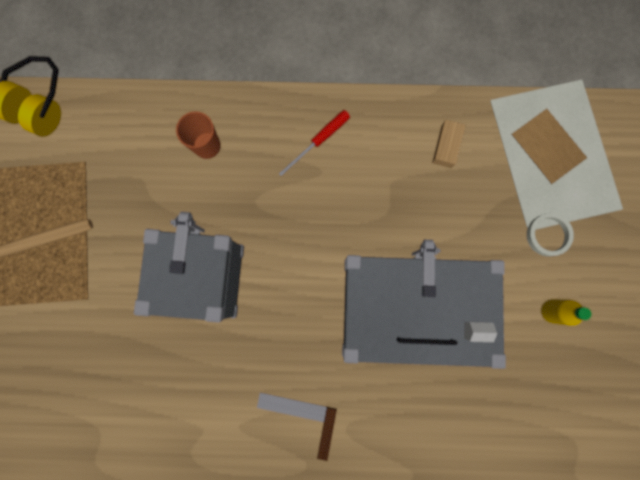

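View pics/side0.png

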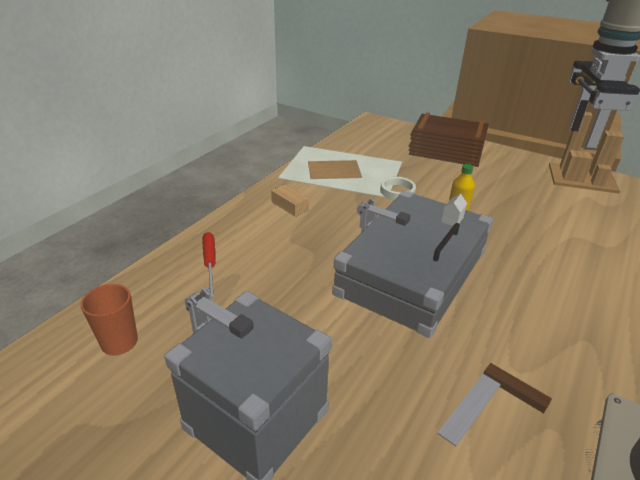

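Run:
```python
from h import *
c=ctrl.get_calibration('top');K=np.array(c['intrinsics']);P=np.array(c['pose']);print(K,P)
im=ctrl.snapshot('top')
for t in ['case_grip','case_lever','case_hinge','case_catch']:
    for d in ctrl.outline_of('top',t)[:2]:
        m=d['mask'].astype(np.uint8); ys,xs=np.nonzero(m); print(t,d['conf'],len(xs),xs.min(),xs.max(),ys.min(),ys.max(),cv2.minAreaRect(np.c_[xs,ys].astype(np.float32)))
o=ctrl.get_obs()['tcp_rot']
from scipy.spatial.transform import Rotation as R
print(R.from_quat(np.roll(o,-1)).as_matrix().round(3))
```

```text
[[448.15670518   0.         318.69799631]
 [  0.         448.15670518 240.8990412 ]
 [  0.           0.           1.        ]] [[ 0.02407935 -0.99276648  0.11762185  0.50265772]
 [-0.99969535 -0.02327363  0.00821898 -0.01732558]
 [-0.00542204 -0.11778392 -0.99302445  0.95259944]
 [ 0.          0.          0.          1.        ]]
case_grip 0.58 769 411 439 239 296 ((423.6085510253906, 267.1540832519531), (27.624414443969727, 57.395912170410156), 5.0796074867248535)
case_grip 0.27 851 170 202 211 273 ((186.1289520263672, 242.06802368164062), (31.210018157958984, 62.07229232788086), 1.2453641891479492)
case_lever 0.87 688 413 438 240 296 ((424.0328369140625, 267.6393737792969), (24.806795120239258, 56.313228607177734), 5.19442892074585)
case_hinge 0.75 16866 342 505 239 367 ((424.7659912109375, 302.09185791015625), (163.5366973876953, 126.49895477294922), 1.3971810340881348)
case_catch 0.72 16792 342 505 239 367 ((424.7623291015625, 302.1147766113281), (163.5067596435547, 126.49339294433594), 1.3803540468215942)
[[ 0.     0.904  0.428]
 [-0.     0.428 -0.904]
 [-1.     0.     0.   ]]
```

Run:
```python
from h import *
c=ctrl.get_calibration('top');K=np.array(c['intrinsics']);P=np.array(c['pose'])
def ray(u,v,z):
    d=P[:3,:3]@np.linalg.solve(K,[u,v,1]); s=(z-P[2,3])/d[2]; return P[:3,3]+s*d
im=ctrl.snapshot('top')
cr=im[230:375,335:515]; cv2.imwrite('pics/topc.png',cv2.resize(cr,None,fx=4,fy=4,interpolation=cv2.INTER_CUBIC)[:,:,::-1])
for n,u,v,z in [('FL',346,257,.09),('FR',504,261,.09),('BR',504,367,.09),('BL',345,362,.09),('grip',428.5,291,.126),('hinge',428.5,246,.112)]: print(n,ray(u,v,z).round(4))
```

```text
FL [ 0.5748 -0.0636  0.09  ]
FR [ 0.5743 -0.3675  0.09  ]
BR [ 0.3754 -0.3626  0.09  ]
BL [ 0.3771 -0.0651  0.09  ]
grip [ 0.5129 -0.2137  0.126 ]
hinge [ 0.5974 -0.2174  0.112 ]
```

View pics/topc.png

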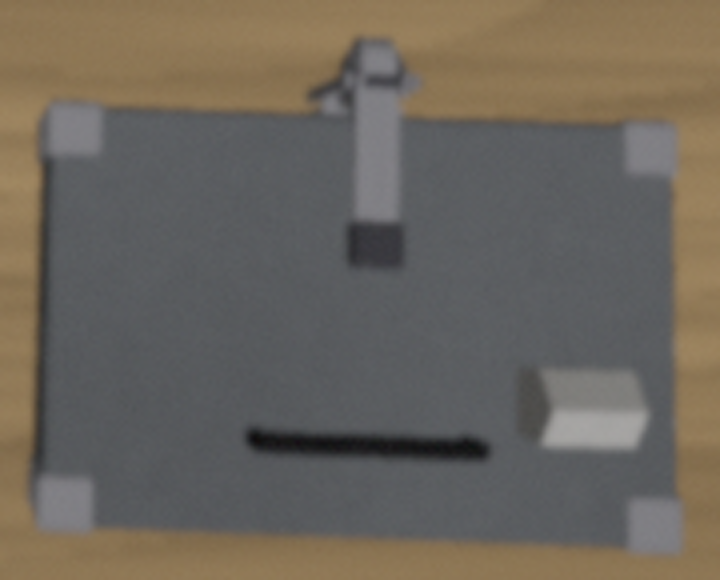

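```bash
python3 -m creep '[{"dx":-0.7,"yaw":1,"grip":-1},{"dx":-0.7,"yaw":1,"grip":-1},{"dx":-0.7,"yaw":1,"grip":-1},{"yaw":1,"grip":-1},{"yaw":1,"grip":-1}]'
```

```text
schema error: expected keys grip, dx, dy, dz, yaw
```

```bash
python3 -m creep '[{"dx":-0.7,"dy":0,"dz":0,"yaw":1,"grip":-1},{"dx":-0.7,"dy":0,"dz":0,"yaw":1,"grip":-1},{"dx":-0.7,"dy":0,"dz":0,"yaw":1,"grip":-1},{"dx":0,"dy":0,"dz":0,"yaw":1,"grip":-1},{"dx":0,"dy":0,"dz":0,"yaw":1,"grip":-1}]'
cat >> h.py <<'E'
from scipy.spatial.transform import Rotation as R
def st(t=(0.513,-0.2145,0.118)):
    o=ctrl.get_obs(); M=R.from_quat(np.roll(o['tcp_rot'],-1)).as_matrix(); p=np.array(o['eef_pos'])
    g=p+M[:,0]*.1804
    print('t',round(float(o['clock']),2),'tcp',p.round(4),'grasp',g.round(4),'F',np.round(o['force'],1),'w',round(float(o['width']),4),'yawerr',round(float(np.degrees(np.arctan2(M[0,2],-M[1,2]))),2),'xax',M[:,0].round(3))
    print('to target, units:',(M.T@(np.array(t)-g)/0.03).round(2))
E
python3 -c "from h import *;st()"
```

```text
clock: 1.32
eef_pos: [0.2778, -0.5875, 0.4697]
tcp_rot: [0.498, 0.502, 0.498, -0.502]
force: [-0.5, 0.3, 0.1]
width: 0.0941
t 1.32 tcp [ 0.2778 -0.5875  0.4697] grasp [ 0.2778 -0.5874  0.2893] F [-0.5  0.3  0.1] w 0.0941 yawerr -0.49 xax [ 0.     0.001 -1.   ]
to target, units: [  5.72   7.73 -12.49]
```

```bash
python3 -m creep '[{"dx":0,"dy":0.7,"dz":-1,"yaw":0,"grip":-1},{"dx":0,"dy":0.7,"dz":-1,"yaw":0,"grip":-1},{"dx":0,"dy":0.7,"dz":-1,"yaw":0,"grip":-1},{"dx":0,"dy":0.7,"dz":-1,"yaw":0,"grip":-1},{"dx":0,"dy":0.7,"dz":-1,"yaw":0,"grip":-1}]' && python3 -m creep '[{"dx":0,"dy":0.7,"dz":-1,"yaw":0,"grip":-1},{"dx":0,"dy":0.7,"dz":-1,"yaw":0,"grip":-1},{"dx":0,"dy":0.7,"dz":-1,"yaw":0,"grip":-1},{"dx":0,"dy":0.7,"dz":-1,"yaw":0,"grip":-1},{"dx":0,"dy":0.7,"dz":-1,"yaw":0,"grip":-1}]'
python3 -c "from h import *;st()"
```

```text
clock: 1.95
eef_pos: [0.3847, -0.437, 0.4697]
tcp_rot: [-0.496, -0.503, -0.495, 0.505]
force: [1.3, 0.2, -0.5]
width: 0.0936
clock: 2.58
eef_pos: [0.4953, -0.2833, 0.4703]
tcp_rot: [-0.497, -0.504, -0.495, 0.504]
force: [0.3, -1.1, 0.5]
width: 0.094
t 2.58 tcp [ 0.4953 -0.2833  0.4703] grasp [ 0.4956 -0.2839  0.2899] F [ 0.3 -1.1  0.5] w 0.094 yawerr -0.93 xax [ 0.002 -0.003 -1.   ]
to target, units: [ 5.72  0.53 -2.34]
```

```bash
python3 -m creep '[{"dx":0.8,"dy":0.25,"dz":-0.9,"yaw":0,"grip":-1},{"dx":0.8,"dy":0.2,"dz":-0.9,"yaw":0,"grip":-1},{"dx":0.6,"dy":0.1,"dz":-0.5,"yaw":0,"grip":-1},{"dx":0,"dy":0,"dz":0,"yaw":0,"grip":-1}]'
python3 - <<'E'
from h import *
st()
look('wrist','w1.png',['case_grip','case_lever'])
look('top','top1.png',['case_grip'])
E
```

```text
clock: 3.08
eef_pos: [0.5159, -0.2092, 0.4033]
tcp_rot: [0.5, 0.503, 0.496, -0.502]
force: [-0.7, -0.1, -0.2]
width: 0.0939
t 3.08 tcp [ 0.5159 -0.2092  0.4033] grasp [ 0.5168 -0.2097  0.2229] F [-0.7 -0.1 -0.2] w 0.0939 yawerr -0.53 xax [ 0.005 -0.003 -1.   ]
to target, units: [ 3.49 -0.14  0.15]
wrist case_grip 0.96 [ 0.5669 -0.2127  0.1151]
wrist case_lever 0.67 [ 0.5627 -0.2122  0.1199]
top case_grip 0.72 [ 0.5887 -0.2124  0.118 ]
top case_grip 0.18 [0.5926 0.2241 0.1869]
```

View pics/w1.png

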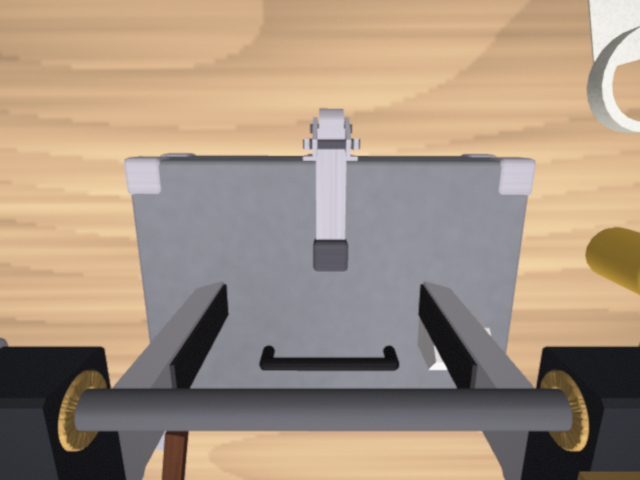

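Run:
```python
from h import *
c=ctrl.get_calibration('wrist');K=np.array(c['intrinsics']);P=np.array(c['pose']);print(P.round(3))
def pr(p):
    q=K@(P[:3,:3].T@(np.array(p)-P[:3,3])); return (q[:2]/q[2]).round(1)
for p in [(.513,-.2145,.126),(.502,-.2025,.126),(.524,-.2265,.126),(.598,-.2145,.108)]: print(p,pr(p))
```

```text
[[-0.015 -0.966 -0.259  0.595]
 [-1.     0.016 -0.001 -0.211]
 [ 0.005  0.259 -0.966  0.386]
 [ 0.     0.     0.     1.   ]]
(0.513, -0.2145, 0.126) [327.7 260.6]
(0.502, -0.2025, 0.126) [310.7 276. ]
(0.524, -0.2265, 0.126) [345. 245.]
(0.598, -0.2145, 0.108) [325.8 133.2]
```

```bash
python3 -m creep '[{"dx":0.8,"dy":-0.05,"dz":0.2,"yaw":0,"grip":-1},{"dx":0.8,"dy":0,"dz":0,"yaw":0,"grip":-1},{"dx":0.8,"dy":0,"dz":0,"yaw":0,"grip":-1},{"dx":0.5,"dy":0,"dz":0,"yaw":0,"grip":-1},{"dx":0,"dy":0,"dz":0,"yaw":0,"grip":-1}]'
python3 -c "
from h import *;st((.515,-.216,.122));snap('wrist','w2.png')"
```

```text
clock: 3.95
eef_pos: [0.5156, -0.2235, 0.3199]
tcp_rot: [0.502, 0.507, 0.488, -0.503]
force: [-0.1, 0.7, 0.4]
width: 0.0935
t 3.95 tcp [ 0.5156 -0.2235  0.3199] grasp [ 0.5187 -0.2253  0.1396] F [-0.1  0.7  0.4] w 0.0935 yawerr -1.16 xax [ 0.017 -0.01  -1.   ]
to target, units: [ 0.58 -0.14 -0.31]
```

View pics/w2.png

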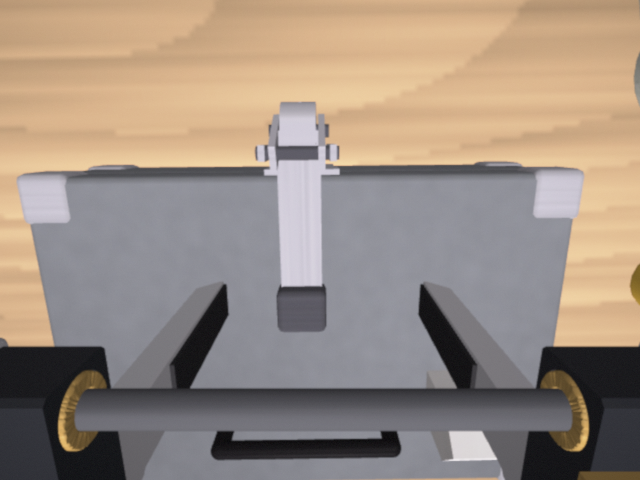

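```bash
python3 -m creep '[{"dx":0.4,"dy":-0.1,"dz":-0.35,"yaw":0.15,"grip":-1},{"dx":0.2,"dy":0,"dz":0,"yaw":0,"grip":-1},{"dx":0,"dy":0,"dz":0,"yaw":0,"grip":-1}]'
python3 -c "
from h import *;st((.515,-.215,.122));snap('wrist','w3.png')"
```

```text
clock: 4.38
eef_pos: [0.5139, -0.2125, 0.303]
tcp_rot: [0.5, 0.511, 0.483, -0.506]
force: [0.8, 0.7, -0.5]
width: 0.0941
t 4.38 tcp [ 0.5139 -0.2125  0.303 ] grasp [ 0.5177 -0.2145  0.1227] F [ 0.8  0.7 -0.5] w 0.0941 yawerr -1.93 xax [ 0.021 -0.012 -1.   ]
to target, units: [ 0.02 -0.09  0.02]
```

View pics/w3.png

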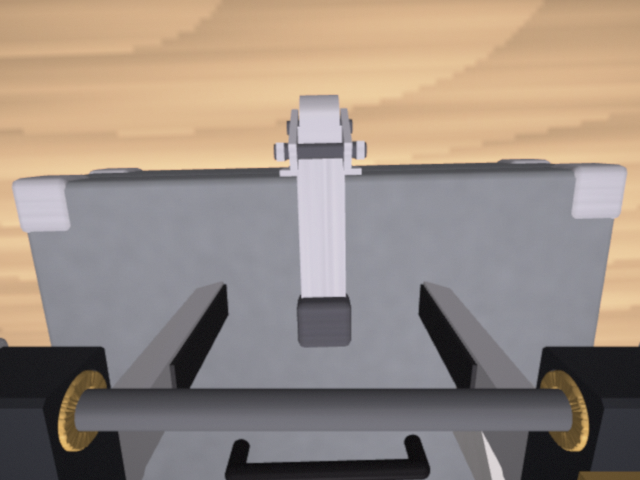

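```bash
python3 -m creep '[{"dx":0,"dy":-0.1,"dz":0,"yaw":-0.35,"grip":-1},{"dx":0,"dy":0,"dz":0,"yaw":0,"grip":1},{"dx":0,"dy":0,"dz":0,"yaw":0,"grip":1},{"dx":0,"dy":0,"dz":0,"yaw":0,"grip":1},{"dx":0,"dy":0,"dz":0,"yaw":0,"grip":1}]'
python3 -c "
from h import *;st((.515,-.215,.122));snap('wrist','w4.png')"
```

```text
clock: 5.05
eef_pos: [0.511, -0.2128, 0.3038]
tcp_rot: [0.508, 0.503, 0.491, -0.498]
force: [-0.5, -1.3, 0.2]
width: 0.0575
t 5.05 tcp [ 0.511  -0.2128  0.3038] grasp [ 0.5151 -0.2149  0.1235] F [-0.5 -1.3  0.2] w 0.0575 yawerr -0.08 xax [ 0.023 -0.012 -1.   ]
to target, units: [ 0.05 -0.01  0.  ]
```

View pics/w4.png

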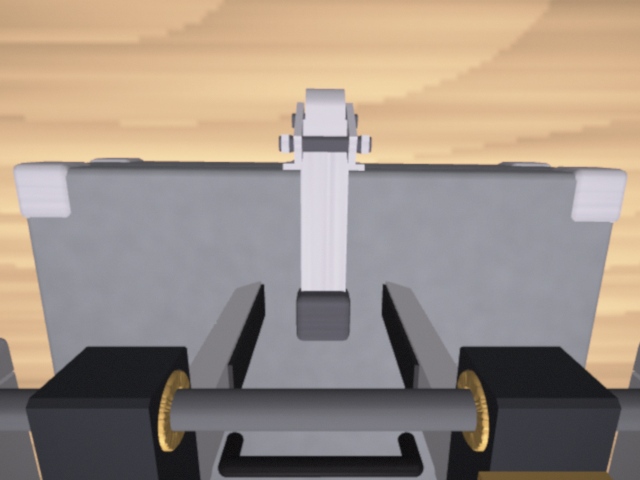

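```bash
python3 -m creep '[{"dx":0,"dy":0,"dz":0,"yaw":0,"grip":1},{"dx":0,"dy":0,"dz":0,"yaw":0,"grip":1},{"dx":0,"dy":0,"dz":0,"yaw":0,"grip":1},{"dx":0,"dy":0,"dz":0,"yaw":0,"grip":1},{"dx":0,"dy":0,"dz":0,"yaw":0,"grip":1}]'
python3 -c "
from h import *;st((.515,-.215,.122));snap('wrist','w5.png')"
```

```text
clock: 5.72
eef_pos: [0.511, -0.2127, 0.3038]
tcp_rot: [0.508, 0.503, 0.491, -0.498]
force: [0.3, -0.3, 0.3]
width: 0.0237
t 5.72 tcp [ 0.511  -0.2127  0.3038] grasp [ 0.5151 -0.2148  0.1234] F [ 0.3 -0.3  0.3] w 0.0237 yawerr -0.13 xax [ 0.023 -0.012 -1.   ]
to target, units: [ 0.05 -0.01  0.01]
```

View pics/w5.png

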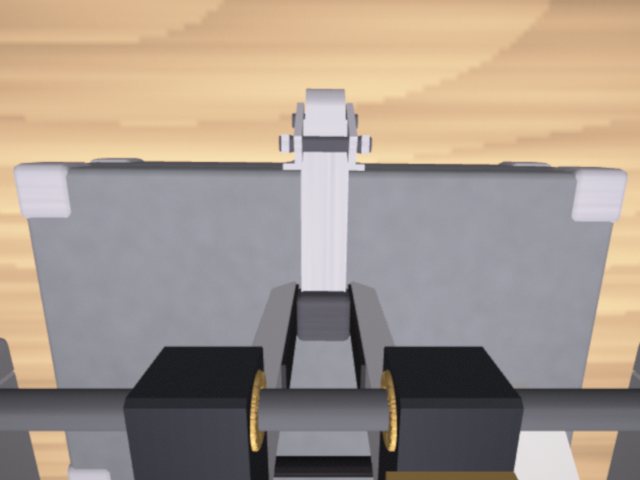

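```bash
python3 -m creep '[{"dx":-0.55,"dy":0.12,"dz":0,"yaw":0,"grip":1},{"dx":-0.52,"dy":0.23,"dz":0,"yaw":0,"grip":1},{"dx":0,"dy":0,"dz":0,"yaw":0,"grip":1}]'
cat >> h.py <<'E'
def q():
    o=ctrl.get_obs(); M=R.from_quat(np.roll(o['tcp_rot'],-1)).as_matrix(); g=np.array(o['eef_pos'])+M[:,0]*.1804
    x,z=.600-g[0],g[2]-.005-.108; print('q est',np.arctan2(z,x)-np.arctan2(10,85),'r',np.hypot(x,z),'want .0856')
    for qq in np.arange(.2,1.7,.2): 
        t=np.array([.600-(.085*np.cos(qq)-.01*np.sin(qq)),g[1],.113+.085*np.sin(qq)+.01*np.cos(qq)]); print(round(qq,1),(M.T@(t-g)/.03).round(2))
E
python3 -c "
from h import *;st();q()"
```

```text
clock: 6.15
eef_pos: [0.5204, -0.2128, 0.3346]
tcp_rot: [0.507, 0.503, 0.491, -0.499]
force: [-0.6, 1.2, 1.3]
width: 0.0236
t 6.15 tcp [ 0.5204 -0.2128  0.3346] grasp [ 0.524  -0.2149  0.1543] F [-0.6  1.2  1.3] w 0.0236 yawerr -0.17 xax [ 0.02  -0.012 -1.   ]
to target, units: [ 1.2  -0.39 -0.03]
q est 0.38075360537461306 r 0.08648063624341765 want .0856
0.2 [ 0.48 -0.19 -0.01]
0.4 [-0.03  0.05  0.  ]
0.6 [-0.49  0.39  0.  ]
0.8 [-0.87  0.82  0.01]
1.0 [-1.16  1.31  0.01]
1.2 [-1.35  1.84  0.01]
1.4 [-1.42  2.41  0.01]
1.6 [-1.39  2.98  0.01]
```

Following the arc well (low force, width still 23.6 mm). Continue.

```bash
python3 -m creep '[{"dx":-0.48,"dy":0.38,"dz":0,"yaw":0,"grip":1},{"dx":-0.39,"dy":0.43,"dz":0,"yaw":0,"grip":1},{"dx":-0.3,"dy":0.48,"dz":0,"yaw":0,"grip":1},{"dx":0,"dy":0,"dz":0,"yaw":0,"grip":1}]'
python3 -c "
from h import *;st();q();look('side','s2.png',['case_grip','box_grip'])"
```

```text
clock: 6.65
eef_pos: [0.5544, -0.2134, 0.3664]
tcp_rot: [0.503, 0.5, 0.495, -0.502]
force: [0.0, -0.0, 4.6]
width: 0.0236
t 6.65 tcp [ 0.5544 -0.2134  0.3664] grasp [ 0.5554 -0.2152  0.186 ] F [ 0.  -0.   4.6] w 0.0236 yawerr -0.26 xax [ 0.005 -0.01  -1.   ]
to target, units: [ 2.26 -1.42 -0.04]
q est 0.9049355881027955 r 0.08557191568477139 want .0856
0.2 [ 1.54 -1.23 -0.01]
0.4 [ 1.02 -1.   -0.01]
0.6 [ 0.56 -0.67 -0.  ]
0.8 [ 0.17 -0.25 -0.  ]
1.0 [-0.13  0.24  0.  ]
1.2 [-0.32  0.77 -0.  ]
1.4 [-0.41  1.34 -0.  ]
1.6 [-0.38  1.91 -0.  ]
side case_grip 0.86 [ 0.5981 -0.203   0.1193]
side case_grip 0.23 [ 0.4679 -0.1421  0.0854]
side box_grip 0.87 [0.5907 0.2322 0.1861]
side box_grip 0.48 [ 0.5985 -0.2015  0.1191]
```

View pics/s2.png

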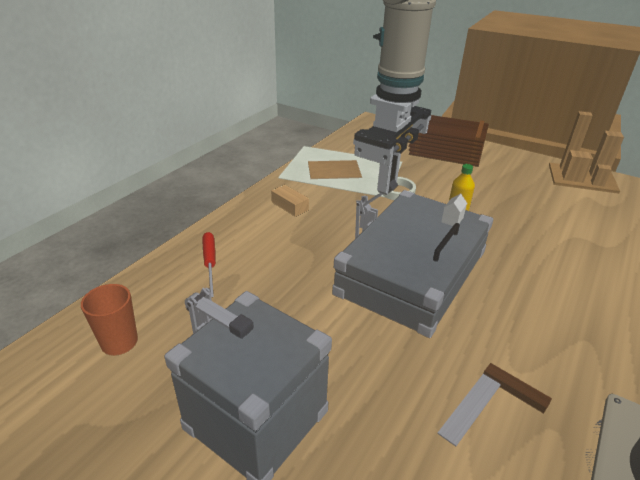

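The lever is seen raised between the fingers near (370,205), with the hook hanging at (360,225), and the tall box's lever is still flat at (225,320). I'll continue to about 1.5.

```bash
python3 -m creep '[{"dx":-0.24,"dy":0.5,"dz":0,"yaw":0,"grip":1},{"dx":-0.15,"dy":0.55,"dz":0,"yaw":0,"grip":1},{"dx":0,"dy":0.55,"dz":0,"yaw":0,"grip":1},{"dx":0,"dy":0,"dz":0,"yaw":0,"grip":1}]'
python3 -c "
from h import *;st();q()"
```

```text
clock: 7.3
eef_pos: [0.5989, -0.2141, 0.3779]
tcp_rot: [-0.5, -0.498, -0.497, 0.505]
force: [2.1, -0.4, -2.1]
width: 0.0235
t 7.3 tcp [ 0.5989 -0.2141  0.3779] grasp [ 0.5984 -0.2158  0.1975] F [ 2.1 -0.4 -2.1] w 0.0235 yawerr -0.34 xax [-0.003 -0.009 -1.   ]
to target, units: [ 2.66 -2.84 -0.05]
q est 1.4346094157772815 r 0.08447359929068173 want .0856
0.2 [ 1.93 -2.65 -0.  ]
0.4 [ 1.41 -2.42  0.  ]
0.6 [ 0.95 -2.09  0.  ]
0.8 [ 0.56 -1.68  0.01]
1.0 [ 0.25 -1.2   0.  ]
1.2 [ 0.06 -0.66  0.  ]
1.4 [-0.03 -0.1   0.  ]
1.6 [-0.01  0.47 -0.  ]
```

```bash
python3 -m creep '[{"dx":0,"dy":0,"dz":0,"yaw":0,"grip":-1},{"dx":0,"dy":0,"dz":0,"yaw":0,"grip":-1},{"dx":0,"dy":0,"dz":0,"yaw":0,"grip":-1},{"dx":0,"dy":0,"dz":0,"yaw":0,"grip":-1},{"dx":0,"dy":0,"dz":0,"yaw":0,"grip":-1}]'
python3 -m creep '[{"dx":-0.8,"dy":0,"dz":0,"yaw":0,"grip":-1},{"dx":-0.8,"dy":0,"dz":0,"yaw":0,"grip":-1},{"dx":-0.8,"dy":0,"dz":0,"yaw":0,"grip":-1},{"dx":-0.8,"dy":0,"dz":0,"yaw":0,"grip":-1},{"dx":0,"dy":0,"dz":0,"yaw":0,"grip":-1}]'
python3 -c "
from h import *;st();look('side','s3.png',['case_grip','box_grip','case_hookbar']);c,im=look('wrist','w6.png',['case_grip','case_hookbar'])
s=cv2.imread('pics/s3.png')[150:310,270:500];cv2.imwrite('pics/s3c.png',cv2.resize(s,None,fx=3.4,fy=3.4,interpolation=2))"
```

```text
clock: 7.92
eef_pos: [0.597, -0.2141, 0.3762]
tcp_rot: [-0.499, -0.498, -0.498, 0.505]
force: [-0.8, 0.0, 0.2]
width: 0.0701
clock: 8.55
eef_pos: [0.5974, -0.2133, 0.4742]
tcp_rot: [-0.498, -0.498, -0.499, 0.506]
force: [-0.6, 0.4, -1.1]
width: 0.0942
t 8.55 tcp [ 0.5974 -0.2133  0.4742] grasp [ 0.5959 -0.2146  0.2938] F [-0.6  0.4 -1.1] w 0.0942 yawerr -0.37 xax [-0.008 -0.008 -1.   ]
to target, units: [ 5.88 -2.71 -0.03]
side case_grip 0.59 [ 0.623  -0.2052  0.1172]
side box_grip 0.63 [0.5899 0.2303 0.1859]
side box_grip 0.59 [ 0.4667 -0.1447  0.0841]
side case_hookbar 0.75 [ 0.6174 -0.2012  0.0558]
wrist case_grip 0.94 [ 0.646  -0.2148  0.1354]
wrist case_hookbar 0.54 [ 0.6234 -0.2002  0.0746]
```

View pics/s3c.png

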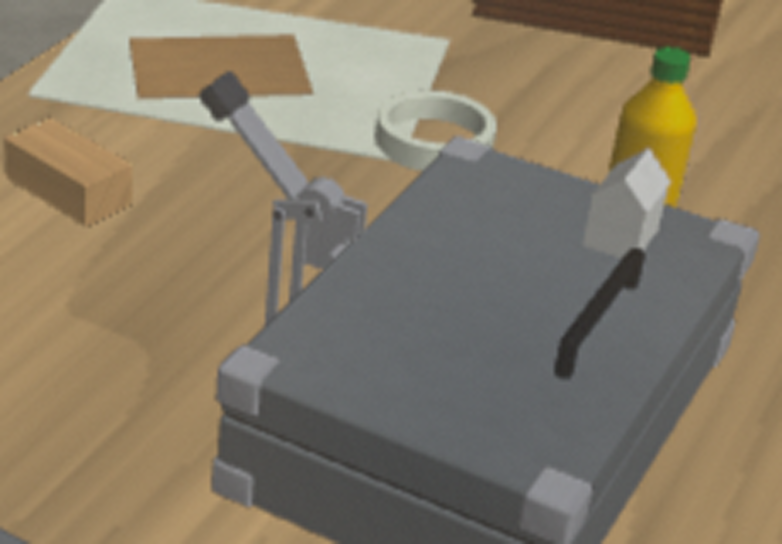

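View pics/w6.png

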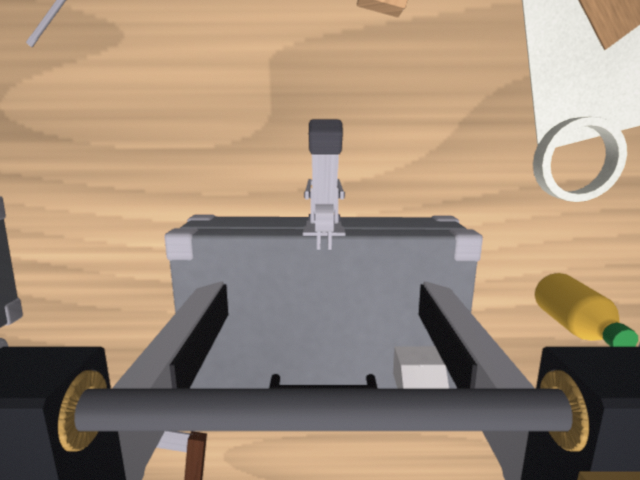

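```bash
python3 -m creep '[{"dx":-0.5,"dy":0,"dz":0,"yaw":0,"grip":-1},{"dx":0,"dy":0,"dz":0,"yaw":0,"grip":-1},{"dx":0,"dy":0,"dz":0,"yaw":0,"grip":-1},{"dx":0,"dy":0,"dz":0,"yaw":0,"grip":-1},{"dx":0,"dy":0,"dz":0,"yaw":0,"grip":-1}]'
python3 - <<'E'
from h import *
st()
for n in ['side','wrist']:
    c,im=look(n,n+'9.png',['case_grip','case_hookbar','box_grip']);K=np.array(c['intrinsics']);P=np.array(c['pose'])
    for qq in (1.9,2.1,2.4):
        p=np.array([.600-(.085*np.cos(qq)-.01*np.sin(qq)),-.215,.108+.085*np.sin(qq)+.01*np.cos(qq)])
        v=K@(P[:3,:3].T@(p-P[:3,3]));print(n,qq,(v[:2]/v[2]).round(1))
a=cv2.imread('pics/side9.png')[150:310,270:500];b=cv2.imread('pics/wrist9.png')
cv2.imwrite('pics/m.png',np.vstack([cv2.resize(a,(414,288)),cv2.resize(b,(414,310))]))
E
```

```text
clock: 9.52
eef_pos: [0.5971, -0.2129, 0.4869]
tcp_rot: [-0.496, -0.497, -0.501, 0.507]
force: [0.4, -0.1, -0.6]
width: 0.0942
t 9.53 tcp [ 0.5971 -0.2129  0.4869] grasp [ 0.5945 -0.2139  0.3065] F [ 0.4 -0.1 -0.6] w 0.0942 yawerr -0.37 xax [-0.015 -0.006 -1.   ]
to target, units: [ 6.32 -2.62  0.  ]
side case_grip 0.74 [ 0.6219 -0.2044  0.1164]
side case_hookbar 0.75 [ 0.6161 -0.2006  0.0517]
side box_grip 0.6 [0.5908 0.2336 0.1875]
side 1.9 [349.7 169.2]
side 2.1 [343.  171.3]
side 2.4 [334.9 176.9]
wrist case_hookbar 0.69 [ 0.6218 -0.2021  0.0823]
wrist 1.9 [326.  184.9]
wrist 2.1 [325.7 162.9]
wrist 2.4 [325.3 136.8]
```

View pics/m.png

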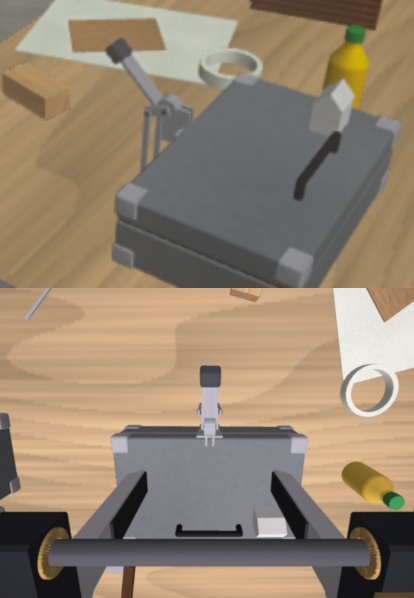

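```bash
python3 -c "
from station import ctrl;print(ctrl.sign_off())"
```

```text
the job is handed in; nothing more can be done
None
```

The low case is unfastened: its lever stands open by itself at its stop, and the job was handed in at about 9.7 s of the 40 s allowed. I pinched the grip block across its 24 mm width from above and carried it along the hinge arc to about 1.43 rad. Then I opened the fingers, and the lever swung on by itself. After that I drew the gripper straight up, clear of everything.

- **Lever:** about 1.6 s after I opened the fingers, the grip block sat within about a pixel of where 2.4 rad predicts in the side picture.
- **Tall box:** its lever still read as shut, with the grip at its starting position to within about 2 mm.
- **Contact:** the gripper was well above the scene. The force reading was under 1 N, which is noise.
- **Hook:** the pictures show it hanging straight down, out in front of the case. I could not check the cross bar itself directly because the case and lever hide it.
- **Disagreement:** the network's hook bar positions differed by about 30 mm in height between the side camera (z 0.052) and the wrist camera (z 0.082). They probably saw different visible parts of the hook. I relied on the lever being at its stop and the hook hanging freely.

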